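Take the height spacer out of the autosampler carousel with sprung tongs

ROBOT

A 6-joint arm with a two-finger parallel gripper is mounted at the origin on the work surface. World frame = base frame: x ahead of the robot, y to its left, z up, the work surface at z = 0. Lengths are in m, angles in degrees, forces in N, time in s.
With the tool pointing down it reaches from about 0.375 to 0.925 m from the base axis. Payload 5.7 kg.
Tool frame: the origin (TCP) lies on the centre line of the jaws, within the pads' length; the fingertips stand 17 mm ahead of it and the grasp point (between the pads) lies 2 mm behind it; z points along the fingers, y is the line along which they close (so a half turn about z gives the same grasp; the last joint's range is limited). The gripper opens to 88 mm and grips with 3 to 60 N. Pads are 20 mm wide; open, the fingers measure 115 mm over their backs; the gripper's body (75 mm by 178 mm) begins 61 mm behind the grasp point.
Start: joints at [-74.891, 20.558, 86.54, -0, 72.909, -6.595], TCP at [0.222, -0.557, 0.24] pointing down, gripper open.
Joint ranges: [-170.27, 170.27], [-57.76, 135], [12.27, 136.19], [-55.21, 235.2], [11.17, 155.16], [-170.74, 170.74]. Speed limits (degrees/s): [136.94, 136.94, 180, 180, 180, 180].

INTERFACE

Orientations are given as a 3x3 rotation matrix whose columns are the frame's x, y, z axes.
In Python, from bench import arm gives the robot as it stands.
- The arm moves only by the tool arm_command, never from a script. Its argument "steps" is a list of rows, each a list of 3 entries, a list of its own where there are three numbers: the shift along the tool's x, y, z in m, then the turn, a rotation vector about the tool's x, y, z in degrees, then the opening, from -1 (shut) to 1 (fully open). A call has 1 to 12 rows; each row is the pose to reach, as a shift and turn from the pose commanded when the call began, along the tool's axes at that moment; what a row does not reach only later rows make up. A row lasts 1/8 s, in which the tool goes at most 62.5 mm and 10.7 degrees, less where a joint would pass 70% of its speed; a pose out of reach is approached as far as the arm can. A call with a gripper value outside its range is refused whole. The fingers move at their own pace and stop on an object; "newtons" is the grip in N (left out, the last holds). Time passes only in rows, so rows that repeat a pose let the fingers close. It gives the time, the measured TCP pose, the force, the opening and the grip force at its end, in the units of the state.
- arm.state(): the state, without advancing time (a new reading comes with each control period).
- arm.camera(name): name is "scene" or "top" or "wrist"; returns the picture (400x640x3 uint8, red, green, blue); there is no depth.
- arm.camera_info(name): a dict with "mtx" (3x3 intrinsics, pixels), "rvec" (rotation vector, rad) and "tvec" (3), from world to camera coordinates, as OpenCV has them. Camera axes: x right, y down, z forward; pixel columns grow to the right and rows downward; lengths in m; the calibration is good to about 2 mm. A picture is of the moment at which its call begins: read the wrist's pose just before it. camera_info takes no time and is no camera call; for the wrist camera it gives the pose at the moment of the call.
- arm.hand_in(): hands the job in; it is judged then, once.
The state is a dict: "t": time; "joint_positions": joint angles; "qvel": joint speeds; "tau": joint torques, N m; "ee_pos": TCP position; "tool_rot": TCP orientation; "force": force on the tool from outside, world axes, zero at the start; "wrist_torque": the same for the moment, N m; "grip_width": finger opening in m; "finger_force": force on a finger pad.
Only numpy, scipy, OpenCV 4.12 (cv2) and the standard library are available. Lean on these libraries where they do the work, as an engineer would, in place of code of your own. Each camera call takes 0.05 s, during which the arm holds its last target. There are 200 camera calls.

TASK

A height spacer (orange) was left in one of the deep cups of the autosampler's carousel. Turn the carousel by its blue ball knob until that cup stands under the loading port, reach in with the sprung tongs from the stand to lift the spacer out, set it down gently in the white tray, and put the tongs back in their stand. Do not touch the spacer with your fingers, leave the two vials in their cups, and do not disturb the bottles and the carton.

Things in the scene. Friction and masses are not known exactly. Their poses are not given: they have to be found in the camera images.
- sampler: White carousel autosampler, fixed. Origin: on the bench below the carousel's axis; local -x is its front, where the loading port lies. It reaches from local x -110 to +170 mm and y -110 to +110 mm. A clear fixed cover 4 mm thick, its top 107 mm above the bench, lies over the carousel (local x -110 to +105 mm); the rear deck behind it is as high and carries a mast.
- port (a point): Centre of the loading port, a round hole 40 mm in diameter with a blue rim in the clear cover, at the level of the cover's top (107 mm above the bench), 64.5 mm from the carousel's axis towards the sampler's front. The spacer can leave only through this hole. Axes as the sampler's.
- mast_top (a point): Top centre of the fixed sampling mast (30 x 34 mm, 257 mm above the bench) on the rear deck, 142 mm behind the carousel's axis and 70 mm to local +y. Its blue arm, 24 mm square, 233 to 257 mm above the bench, runs from it along local -y to local y = -65 mm; a thin needle hangs from the arm at local y = -50 mm. Axes as the sampler's.
- carousel (a joint): Angle of the carousel about its vertical axis (rad, 0 at the start, growing counterclockwise seen from above). It turns both ways with 0.1 N m of friction and stays where it is left. Under the cover it carries six round black cups, 60 degrees apart, their axes 64.5 mm from the carousel's axis, 35 mm bore, inner floor 45 mm and rim 98 mm above the bench.
- ball_knob: Smooth blue ball, 36 mm in diameter, on the carousel's axis above the cover; origin at the ball's centre, 149 mm above the bench. It is fixed to the carousel and turns it. A grip above or below its widest part slips off.
- spacer: Orange height spacer, 10 to 25 g: round flange 29 mm in diameter, 6 mm thick, with a round upright grip stem 8 mm in diameter and 16 mm tall on its middle (22 mm in all). Origin: centre of its underside, z up along the stem. At the start it stands stem up on the floor of one cup, 0.6 to 1.5 rad of carousel turn, to either side, away from the port.
- tongs: Steel sprung tongs, 163 mm long, 110 g, hanging tips down in the stand. Origin: midway between the tips at their level; z points up to the bridge, y is the direction in which they close. Two jaws hinge at the bridge, 155 mm above the tips, and move together. Tips 8 mm wide (x), 3 mm thick (y), slim up to 74 mm above the tips; gap between them 19 mm open, 25 mm over their outsides.
- tongs_grip (a point): Middle of the tongs' two flat grip plates (20 mm wide along x, 82 to 137 mm above the tips), 110 mm above the tips. Over the plates here: 29 mm open, 26 mm on an 8 mm stem. A preloaded spring holds them fully open: squeezed here they begin to close above 8 N a side, reach an 8 mm stem at 10.5 N; 18 to 25 N grips it well. Gripped under 7 N they are carried open. Axes as the tongs'.
- jaw_a (a joint): Closing angle of the tongs' jaws (rad): 0 fully open, 0.0355 when the tips are parallel with 8 mm between them, 0.055 fully closed with 2 mm between the tips.
- stand: Fixed tongs stand: blue foot 85 x 75 x 12 mm (x, y, z) with an upright aluminium sleeve in its middle, open at the top. Origin: centre of the underside. The tongs hang in it tips down, their closing direction along the stand's y (either way round), the lower edges of the grip plates on the rim, tips about 18 mm above the bench.
- stand_rim (a point): Centre of the sleeve's mouth, 100 mm above the bench; the sleeve is 21 x 38 mm outside and 14 (x) x 31 mm (y) inside, 88 mm deep. Axes as the stand's.
- tray: Fixed white plastic tray, 120 x 100 mm outside (x, y), walls 3 mm thick and 22 mm high, floor 3 mm above the bench. Origin: centre of the underside.
- vial_a: Capped glass vial, 25 mm diameter, 46 mm tall, blue cap, standing in another cup of the carousel; origin at the centre of its underside. It stays there.
- vial_b: A second such vial in another cup. It stays there.
- bottle_a: Bystander: glass bottle with blue cap, 62 mm diameter, 145 mm tall; origin at the centre of its underside.
- bottle_b: Bystander: a second such bottle.
- carton: Bystander: white and blue carton 60 x 90 x 45 mm (x, y, z); origin at the centre of its underside.
There are look-alikes about, which are no part of the job. Leave any purple look-alike of the tray alone.

How it is judged (in metres and radians):
On the way, in this order (a step that is already met when the one before it is completed fails the run):
1. the spacer's cup has been turned under the loading port with the ball knob in the fingers (spacer within 10 mm of the port's axis) (horizontal distance between spacer and port below 0.01 m and contact force between the fingers and ball_knob above 0.5 N), for 0.1 s.
2. the spacer has been lifted out through the port in the tongs (height (world z) of spacer above 0.11 m and contact force between tongs and spacer above 0.2 N), for 0.1 s.
3. the spacer lies released on the tray's floor (x of spacer in the frame of tray between -0.057 and 0.057 m and y of spacer in the frame of tray between -0.047 and 0.047 m and height (world z) of spacer below 0.022 m and contact force between tongs and spacer below 0.05 N and linear speed of spacer below 0.03 m/s), for 0.2 s.
At the end, for the whole second after the job is handed in: The spacer lies at rest in the tray (origin inside the walls, under 22 mm above the bench); the tongs hang at rest in the stand (origin within 12 mm of its axis, under 30 mm above the bench, tilt under 0.2 rad); both vials are down in their cups (under 60 mm above the bench) (x of spacer in the frame of tray between -0.057 and 0.057 m and y of spacer in the frame of tray between -0.047 and 0.047 m and height (world z) of spacer below 0.022 m and linear speed of each of spacer, tongs below 0.02 m/s and horizontal distance between tongs and stand below 0.012 m and height (world z) of tongs below 0.03 m and angle between tongs's own z axis and vertical below 0.2 rad and height (world z) of each of vial_a, vial_b below 0.06 m); the robot touches nothing.
It fails at once if the fingers touch the spacer (contact force between the fingers and spacer above 0.5 N).
It fails at once if the spacer is dropped: it falls free of the tongs faster than 0.8 m/s (from more than about 30 mm) (linear speed of spacer above 0.8 m/s and contact force between tongs and spacer below 0.01 N).
It fails at once if a vial is raised out of its cup (height (world z) of any of vial_a, vial_b above 0.075 m).
It fails at once if a bottle or the carton is pushed more than 20 mm or tipped by more than 0.35 rad (distance of any of bottle_a, bottle_b, carton from where it was at the start of the episode above 0.02 m or angle between any of bottle_a, bottle_b, carton's own z axis and vertical above 0.35 rad).
It also fails if it takes over 72 s, if anything falls off the work surface, if the arm or the gripper's body presses on something with over 40 N, if the wrist force passes 120 N, or if a joint passes its speed limit or range.

## Working session

There is one attempt and no reset: what is moved stays moved. The work goes in short steps, Python scripts to look and compute and a tool call to move; the robot and the scene stay as the last step left them, time stands still between calls to the robot, and variables do not carry over. Pictures are saved under pics/ and viewed, at most 10 in all, crops included, and the job is handed in when it is done.

Besides the shell and the picture viewer there is one more tool, called after "Request:" as name(argument=value, ...) on one line, values as JSON. arm_command: Moves the arm, as the interface text tells. Its arguments: {"type":"object","properties":{"steps":{"type":"array"},"newtons":{"type":"number"}},"required":["steps"]}

```bash
mkdir -p pics
cat > h.py <<'E'
import numpy as np, cv2
from bench import arm
def save(cam,name):
    im=arm.camera(cam); cv2.imwrite(f'pics/{name}.png',im[:,:,::-1]); return im
def ray(cam,uv,z):
    i=arm.camera_info(cam); K=np.array(i['mtx'],float); R=cv2.Rodrigues(np.array(i['rvec'],float))[0]; t=np.array(i['tvec'],float).ravel()
    d=R.T@np.linalg.inv(K)@np.array([uv[0],uv[1],1.]); c=-R.T@t
    return c+d*(z-c[2])/d[2]
def proj(cam,P):
    i=arm.camera_info(cam); return cv2.projectPoints(np.atleast_2d(np.array(P,float)),np.array(i['rvec'],float),np.array(i['tvec'],float),np.array(i['mtx'],float),None)[0].reshape(-1,2)
E
python3 - <<'E'
from h import *
save('top','top0'); save('scene','scene0')
for c in('top','scene'):
    i=arm.camera_info(c);R=cv2.Rodrigues(np.array(i['rvec']))[0];print(c,-R.T@np.array(i['tvec']).ravel(),R[2],i['mtx'][0])
print(arm.state())
E
```

```text
top [0.28119759 0.11407883 1.61611372] [ 0.16640632 -0.02357211 -0.98577548] [476.3567053    0.         325.62896541]
scene [1.02284613 0.69972112 0.758443  ] [-0.51386176 -0.61941002 -0.59352955] [420.52711777   0.         314.93237601]
{'t': 0.1, 'joint_positions': array([-7.48916867e+01,  2.05943806e+01,  8.65913069e+01,  1.39517923e-03,
        7.29090014e+01, -6.59631215e+00]), 'qvel': array([-0.07276769, -0.1729508 , -0.07279191, -0.06624231,  0.00797742,
        0.03476262]), 'tau': array([ 9.61738479e-04, -5.16355634e+01, -2.71406883e+01,  6.77621760e-02,
        2.76722736e-02, -2.94051119e-05]), 'ee_pos': array([ 0.22172519, -0.55689909,  0.23889751]), 'tool_rot': array([[ 9.29105416e-01,  3.69814763e-01, -4.08278968e-04],
       [ 3.69814927e-01, -9.29104060e-01,  1.60157503e-03],
       [ 2.12952443e-04, -1.63901969e-03, -9.99998634e-01]]), 'force': array([-0.2637188 ,  0.62688688,  0.52216837]), 'wrist_torque': array([-0.02736739,  0.00902184, -0.02074763]), 'finger_force': 0.0, 'grip_width': 0.08778699265070092}
```

View pics/top0.png

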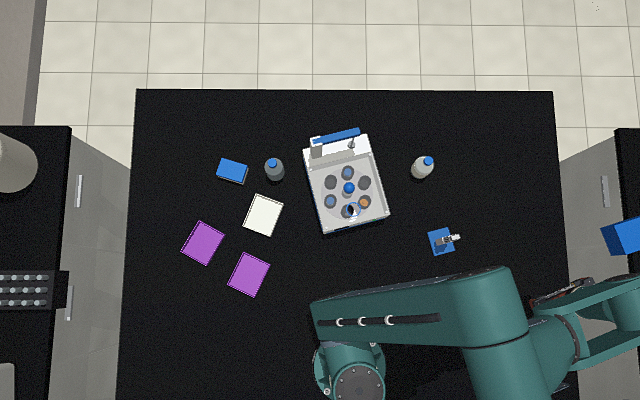

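View pics/scene0.png

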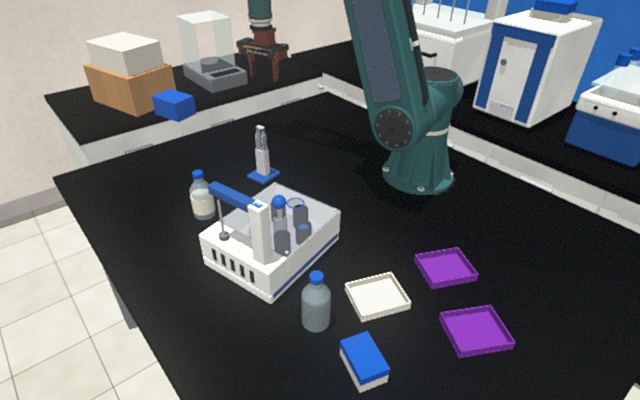

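The top view shows the sampler at about (347,185) with the knob at (348,188) and the orange spacer at (364,203). The port is near (350,210), the stand at (442,241) and the white tray at (263,215). I'll enlarge these three.

Run:
```python
from h import *
im=cv2.imread('pics/top0.png')
def crop(u,v,w,h,s):
    return cv2.resize(im[v:v+h,u:u+w],None,fx=s,fy=s,interpolation=cv2.INTER_CUBIC)
c=np.zeros((600,800,3),np.uint8)
c[:600,:500]=crop(298,123,100,120,5)
c[:300,500:800]=crop(420,215,50,50,6)
c[300:600,500:800]=crop(238,190,50,50,6)
cv2.imwrite('pics/c0.png',c)
# white-tray fit
m=((im.min(2)>150)).astype(np.uint8); m[:, :238]=0; m[:,290:]=0; m[:185]=0; m[245:]=0
cs=max(cv2.findContours(m,0,2)[0],key=cv2.contourArea); P=np.array([ray('top',p,0.022)[:2] for p in cs[:,0]],np.float32)
print('tray',cv2.minAreaRect(P))
# blue foot
b=im.astype(int); m=((b[:,:,0]-b[:,:,2]>50)).astype(np.uint8); m[:,:420]=0;m[:,480:]=0;m[:215]=0;m[270:]=0
pp=np.argwhere(m)[:,::-1]; P=np.array([ray('top',p,0.012)[:2] for p in pp],np.float32); print('foot',cv2.minAreaRect(P))
```

```text
tray ((0.4931936264038086, 0.28958410024642944), (0.09943316131830215, 0.1195407584309578), 68.95417785644531)
foot ((0.40226122736930847, -0.31322115659713745), (0.08395203202962875, 0.07657240331172943), 14.26945972442627)
```

View pics/c0.png

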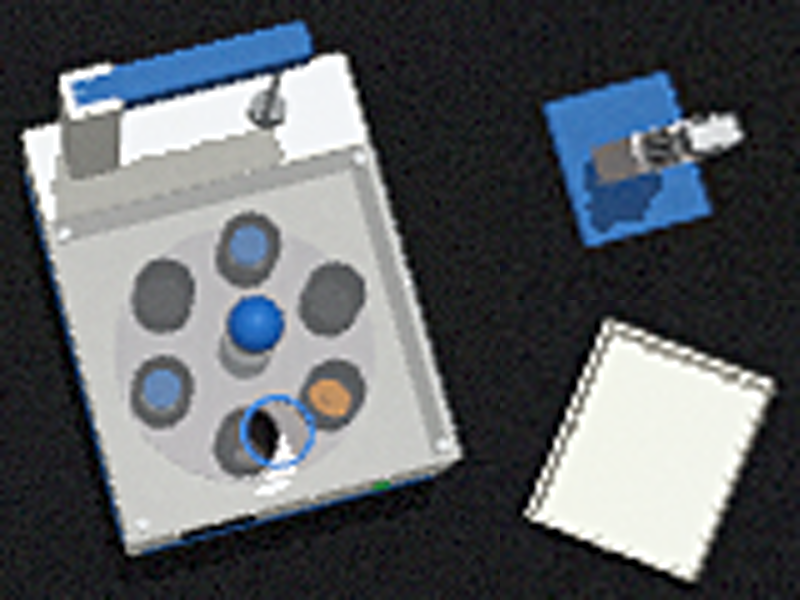

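The crop shows the knob centre at crop (255,323), the port rim centre at (277,431) and the spacer at (330,397). The vials sit in two cups at the rear and left. The foot corners are at (545,105), (665,72), (712,212), (587,245), and the tongs lean out of the sleeve only because of perspective.

Run:
```python
from h import *
f=lambda x,y:((x+.5)/5-.5+298,(y+.5)/5-.5+123)
g=lambda x,y:((x-500+.5)/6-.5+420,(y+.5)/6-.5+215)
k=ray('top',f(255,323),.149);p=ray('top',f(277,431),.107)
d=p-k;print('knob',k,'port',p,np.hypot(*d[:2]),'front dir',np.degrees(np.arctan2(d[1],d[0])))
A=[ray('top',f(*q),.107)[:2] for q in((65,233),(360,157),(445,445),(143,523))]
for i in range(4):
    e=A[(i+1)%4]-A[i];print(A[i],np.hypot(*e),np.degrees(np.arctan2(e[1],e[0])))
print('scr mean',np.mean(A,0))
s=ray('top',f(330,397),.058);d=s-k;print('spacer',s,np.hypot(*d[:2]),np.degrees(np.arctan2(d[1],d[0])))
for q in((248,247),(162,390)):
    s=ray('top',f(*q),.091);d=s-k;print('vial',np.hypot(*d[:2]),np.degrees(np.arctan2(d[1],d[0])))
B=[ray('top',g(*q),.012)[:2] for q in((545,105),(665,72),(712,212),(587,245))]
for i in range(4):
    e=B[(i+1)%4]-B[i];print(np.hypot(*e),np.degrees(np.arctan2(e[1],e[0])))
print('foot',np.mean(B,0))
print('bridge', ray('top',g(718,132),.181), 'rimwhole',ray('top',g(615,160),.1))
```

```text
knob [0.56144932 0.006698   0.149     ] port [ 0.49899513 -0.00957198  0.107     ] 0.06453865355865306 front dir -165.39838276055303
[0.62899073 0.12628262] 0.19952613582070286 -75.19782459491357
[ 0.67996616 -0.06662198] 0.19688812814495174 -165.06143251856346
[ 0.48973231 -0.11737643] 0.2003041967038852 104.36417420201641
[0.44004    0.07666595] 0.19535658291003022 14.713157078304668
scr mean [0.5596823  0.00473754]
spacer [ 0.52880029 -0.04915922  0.058     ] 0.06469920489808031 -120.30665646988325
vial 0.06184317018144721 -0.2899032476651651
vial 0.065739117901096 120.26834366011704
0.07158490989192011 -74.98986357587542
0.08232826946813206 -163.90890158113876
0.07376008676352747 104.24969472109981
0.0813370164103891 14.576531575945246
foot [ 0.40231607 -0.31322187]
bridge [ 0.40262998 -0.31495642  0.181     ] rimwhole [ 0.39473686 -0.28317068  0.1       ]
```

```bash
cat >> h.py <<'E'
from scipy.spatial.transform import Rotation as Ro
def plan(pos,yaw):
    s=arm.state();R=np.array(s['tool_rot']);p=np.array(s['ee_pos']);c,q=np.cos(np.radians(yaw)),np.sin(np.radians(yaw))
    T=np.array([[c,q,0],[q,-c,0],[0,0,-1]])
    print('shift mm',np.round(R.T@(np.array(pos)-p)*1000,1),'turn',np.round(Ro.from_matrix(R.T@T).as_rotvec(degrees=True),2))
E
python3 - <<'E'
from h import *
plan([.5614,.0067,.25],60)
E
```

```text
shift mm [ 524.  -398.   -10.3] turn [ -0.09  -0.04 -38.3 ]
```

Request:
arm_command(steps=[[[0.045, -0.034, -0.03], [0, 0, -4], 1], [[0.095, -0.072, -0.03], [0, 0, -8], 1], [[0.143, -0.109, -0.03], [0, 0, -12], 1], [[0.19, -0.145, -0.03], [0, 0, -16], 1], [[0.238, -0.181, -0.03], [0, 0, -20], 1], [[0.286, -0.217, -0.03], [0, 0, -24], 1], [[0.333, -0.253, -0.03], [0, 0, -28], 1], [[0.381, -0.29, -0.03], [0, 0, -32], 1], [[0.429, -0.326, -0.02], [0, 0, -35], 1], [[0.476, -0.362, -0.01], [0, 0, -38.3], 1], [[0.524, -0.398, -0.01], [0, 0, -38.3], 1], [[0.524, -0.398, -0.01], [0, 0, -38.3], 1]])

```text
t: 1.6
ee_pos: [0.563, 0.0096, 0.249]
tool_rot: [[0.496, 0.868, 0.0], [0.868, -0.496, 0.001], [0.001, -0.0, -1.0]]
force: [-0.8, 0.3, 0.4]
grip_width: 0.0878
finger_force: 0.0
```

Run:
```python
from h import *
plan([.5614,.0067,.147],60)
save('wrist','w1'); print(proj('wrist',[[.5614,.0067,.149],[.499,-.0098,.107],[.5288,-.0492,.058]]))
```

```text
shift mm [-3.40e+00  1.00e-01  1.02e+02] turn [-0.03 -0.06  0.28]
[[319.21556969 211.81127455]
 [266.98551127 247.38741941]
 [318.18294901 246.5919007 ]]
```

View pics/w1.png

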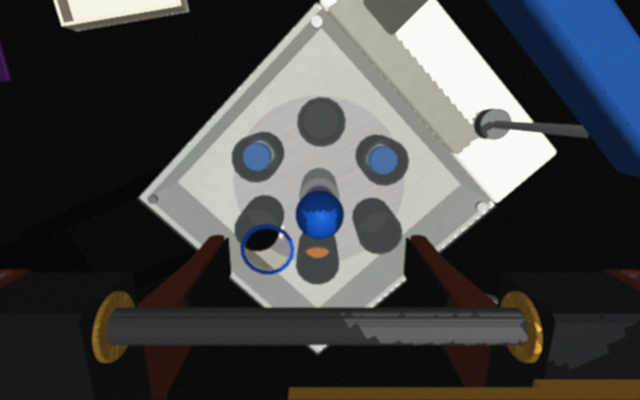

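The ball centre is at (320,214) and the port at (267,249), both within 2 px of the prediction, so I go down and grip.

Request:
arm_command(steps=[[[-0.003, 0, 0.03], [0, 0, 0], 1], [[-0.003, 0, 0.06], [0, 0, 0], 1], [[-0.003, 0, 0.085], [0, 0, 0], 1], [[-0.003, 0, 0.102], [0, 0, 0], 1], [[-0.003, 0, 0.102], [0, 0, 0], 1], [[-0.003, 0, 0.102], [0, 0, 0], -1], [[-0.003, 0, 0.102], [0, 0, 0], -1], [[-0.003, 0, 0.102], [0, 0, 0], -1], [[-0.003, 0, 0.102], [0, 0, 0], -1], [[-0.003, 0, 0.102], [0, 0, 0], -1], [[-0.003, 0, 0.102], [0, 0, 0], -1]], newtons=35)

```text
t: 3.02
ee_pos: [0.561, 0.0031, 0.1478]
tool_rot: [[0.5, 0.866, 0.002], [0.866, -0.5, -0.001], [0.0, 0.002, -1.0]]
force: [3.1, -2.8, -2.0]
grip_width: 0.0345
finger_force: 35.0
```

Shifts count from the commanded pose, and I had corrected an unsettled reading. The grip is 3 mm off along the pads, so I reopen, centre and regrip.

Request:
arm_command(steps=[[[0, 0, 0], [0, 0, 0], 0], [[0, 0, 0], [0, 0, 0], 0], [[0.003, 0, 0], [0, 0, 0], 0], [[0.003, 0, 0], [0, 0, 0], 0], [[0.003, 0, 0], [0, 0, 0], -1], [[0.003, 0, 0], [0, 0, 0], -1], [[0.003, 0, 0], [0, 0, 0], -1], [[0.003, 0, 0], [0, 0, 0], -1], [[0.003, 0, 0], [0, 0, 0], -1]], newtons=35)

```text
t: 4.15
ee_pos: [0.5625, 0.0057, 0.1477]
tool_rot: [[0.5, 0.866, 0.002], [0.866, -0.5, -0.0], [0.0, 0.002, -1.0]]
force: [4.7, -2.8, -4.6]
grip_width: 0.0348
finger_force: 35.0
```

Request:
arm_command(steps=[[[0, 0, 0], [0, 0, 5], -1], [[0, 0, 0], [0, 0, 10], -1], [[0, 0, 0], [0, 0, 15], -1], [[0, 0, 0], [0, 0, 20], -1], [[0, 0, 0], [0, 0, 25], -1], [[0, 0, 0], [0, 0, 30], -1], [[0, 0, 0], [0, 0, 35], -1], [[0, 0, 0], [0, 0, 40], -1], [[0, 0, 0], [0, 0, 45], -1], [[0, 0, 0], [0, 0, 45], -1], [[0, 0, 0], [0, 0, 45], -1]])

```text
t: 5.52
ee_pos: [0.5624, 0.0058, 0.1477]
tool_rot: [[0.966, 0.26, 0.001], [0.26, -0.966, -0.0], [0.001, 0.001, -1.0]]
force: [5.8, -1.8, -3.5]
grip_width: 0.0342
finger_force: 35.0
```

Run:
```python
from h import *
save('top','t2'); im=save('wrist','w2')
a=cv2.imread('pics/t2.png')[130:240,300:395]
c=np.zeros((600,800,3),np.uint8); c[:440,:380]=cv2.resize(a,None,fx=4,fy=4,interpolation=2); c[:400,380:]=im[:,110:530,::-1]
cv2.imwrite('pics/c2.png',c); s=arm.state(); print(s['ee_pos'],np.degrees(np.arctan2(s['tool_rot'][1,0],s['tool_rot'][0,0])),s['grip_width'])
print(proj('wrist',[[.499,-.0098,.107],[.499,-.0098,.058]]))
```

```text
[0.56238177 0.0058086  0.14773426] 15.049238363239237 0.03473547649332045
[[317.00292644 337.70068215]
 [316.93714733 296.45528922]]
```

View pics/c2.png

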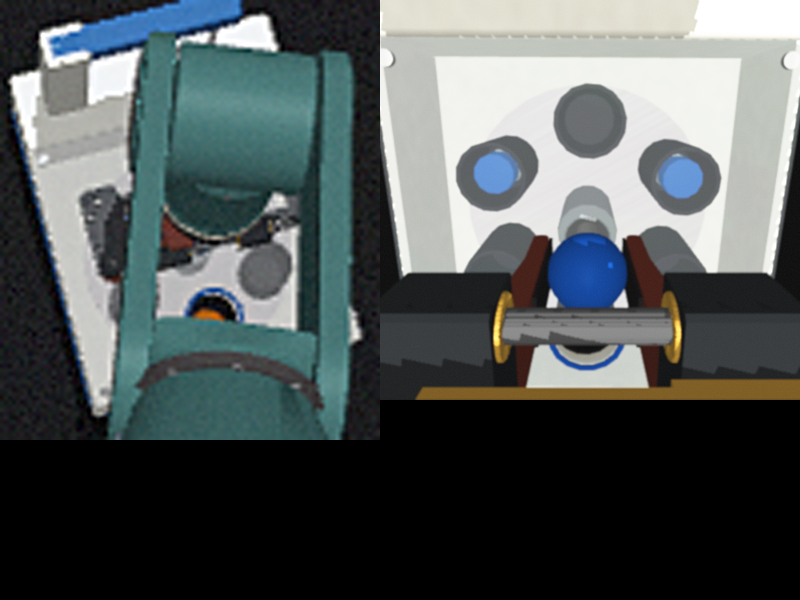

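The vial cups are symmetric about the ball, at (498,172) and (680,177) in the crop, and orange shows under the port. I release, rise and check the spacer's place.

Request:
arm_command(steps=[[[0, 0, 0], [0, 0, 0], 1], [[0, 0, 0], [0, 0, 0], 1], [[0, 0, 0], [0, 0, 0], 1], [[0, 0, -0.04], [0, 0, 0], 1], [[0, 0, -0.09], [0, 0, 0], 1], [[-0.03, 0, -0.15], [0, 0, 0], 1], [[-0.07, 0, -0.19], [0, 0, 0], 1], [[-0.09, 0, -0.19], [0, 0, 0], 1], [[-0.09, 0, -0.19], [0, 0, 0], 1], [[-0.09, 0, -0.19], [0, 0, 0], 1], [[-0.09, 0, -0.19], [0, 0, 0], 1]])

```text
t: 7.0
ee_pos: [0.475, -0.017, 0.3363]
tool_rot: [[0.966, 0.259, -0.002], [0.259, -0.966, 0.001], [-0.002, -0.001, -1.0]]
force: [0.6, -0.1, 0.1]
grip_width: 0.0877
finger_force: 0.0
```

Run:
```python
from h import *
s=arm.state(); print(s['ee_pos'],s['tool_rot'])
im=save('wrist','w3')
P=proj('wrist',[[.499,-.0098,.107],[.499,-.0098,.067],[.499,-.0098,.051],[.5614,.0067,.149]]);print(P)
h=cv2.cvtColor(im,cv2.COLOR_RGB2HSV); m=(abs(h[:,:,0].astype(int)-12)<8)&(h[:,:,1]>120)&(h[:,:,2]>80)
u,v=map(int,P[0]); m2=np.zeros_like(m); m2[v-60:v+60,u-60:u+60]=m[v-60:v+60,u-60:u+60]
pp=np.argwhere(m2)[:,::-1];print(len(pp),pp.mean(0),pp.min(0),pp.max(0))
u0,v0=max(0,u-50),max(0,v-50)
cv2.imwrite('pics/c3.png',cv2.resize(im[v0:v0+100,u0:u0+100,::-1],None,fx=5,fy=5,interpolation=2)); print(u0,v0)
```

```text
[ 0.47496377 -0.01696145  0.33632944] [[ 9.65822995e-01  2.59192902e-01 -2.23218790e-03]
 [ 2.59194917e-01 -9.65824807e-01  6.61038221e-04]
 [-1.98456603e-03 -1.21701767e-03 -9.99997290e-01]]
[[317.74346446 152.81521577]
 [317.69809453 148.65498058]
 [317.68224354 147.20151058]
 [318.03054243  87.17362352]]
319 [317.31347962 146.07836991] [304 135] [329 158]
267 102
```

View pics/c3.png

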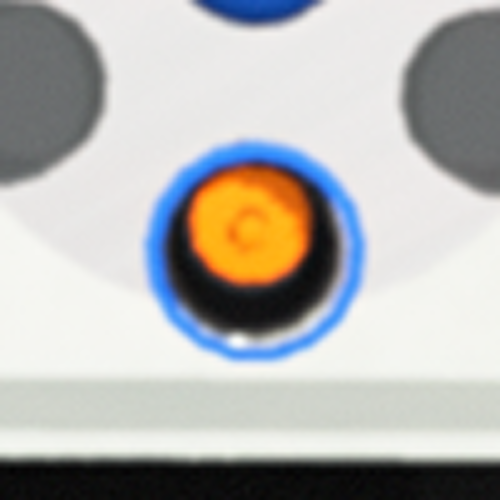

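The stem top is at crop (249,229) inside the rim centred at (257,250), so the spacer is about 2 mm from the port axis. Next, a look at the stand from the wrist.

Run:
```python
from h import *
print('stem',ray('wrist',(316.3,147.4),.067),'flange',ray('wrist',(316.6,146.6),.051),'rim',ray('wrist',(318,151.6),.107))
print('bottle_a',ray('top',(272,161),.145),'bottle_b',ray('top',(428,160),.145))
plan([.344,-.328,.33],14.8)
```

```text
stem [ 0.49999818 -0.00782098  0.067     ] flange [ 0.49936521 -0.0083268   0.051     ] rim [ 0.50032545 -0.00972967  0.107     ]
bottle_a [0.64679841 0.24810734 0.145     ] bottle_b [ 0.6503854  -0.24849806  0.145     ]
shift mm [-207.1  266.5    6.6] turn [-0.07  0.1   0.23]
```

Request:
arm_command(steps=[[[-0.03, 0.038, 0], [0, 0, 0], 1], [[-0.065, 0.083, 0], [0, 0, 0], 1], [[-0.1, 0.128, 0], [0, 0, 0], 1], [[-0.135, 0.173, 0], [0, 0, 0], 1], [[-0.17, 0.218, 0], [0, 0, 0], 1], [[-0.207, 0.266, 0.005], [0, 0, 0], 1], [[-0.207, 0.266, 0.005], [0, 0, 0], 1], [[-0.207, 0.266, 0.005], [0, 0, 0], 1], [[-0.207, 0.266, 0.005], [0, 0, 0], 1], [[-0.207, 0.266, 0.005], [0, 0, 0], 1]])

```text
t: 8.3
ee_pos: [0.3442, -0.3266, 0.3327]
tool_rot: [[0.965, 0.261, 0.0], [0.261, -0.965, 0.0], [0.0, -0.0, -1.0]]
force: [0.4, 0.2, 0.5]
grip_width: 0.0876
finger_force: 0.0
```

Run:
```python
from h import *
s=arm.state(); print(s['ee_pos'],np.degrees(np.arctan2(s['tool_rot'][1,0],s['tool_rot'][0,0])))
im=save('wrist','w4')
P=proj('wrist',[[.4023,-.3132,.012],[.4023,-.3132,.1],[.4023,-.3132,.181]]);print(P)
u,v=map(int,P[1]); u0,v0=u-80,max(0,v-60); print(u0,v0)
cv2.imwrite('pics/c4.png',cv2.resize(im[v0:v0+120,u0:u0+160,::-1],None,fx=5,fy=5,interpolation=2))
```

```text
[ 0.34420269 -0.326573    0.33272975] 15.127748443921968
[[319.51082183 117.97190248]
 [320.1284232  119.99886044]
 [321.01782896 122.91787618]]
240 59
```

View pics/c4.png

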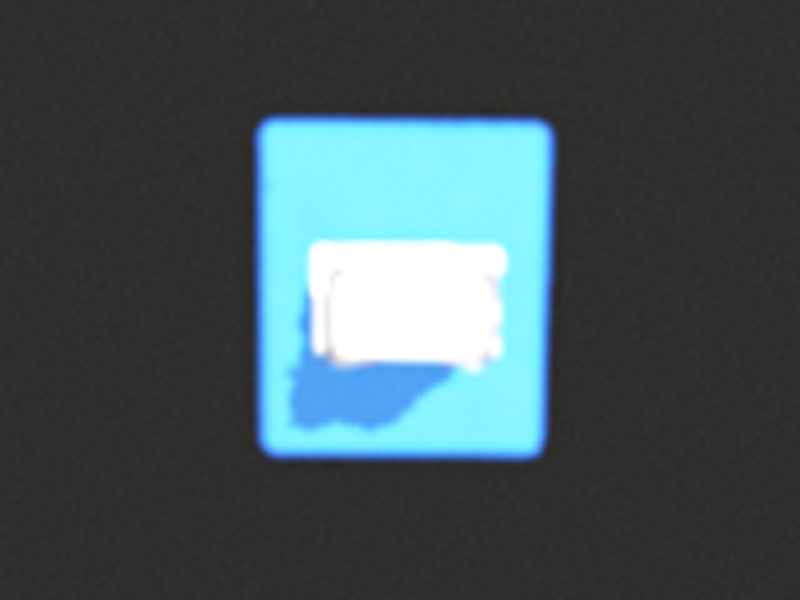

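The foot centre is at crop (404,287), about 2 mm from my estimate, and square with the tool. I go in and take the tongs lightly.

Request:
arm_command(steps=[[[0.03, 0.001, 0.03], [0, 0, 0], 1], [[0.062, 0.002, 0.07], [0, 0, 0], 1], [[0.062, 0.002, 0.093], [0, 0, 0], 1], [[0.062, 0.002, 0.093], [0, 0, 0], 1], [[0.062, 0.002, 0.125], [0, 0, 0], 1], [[0.062, 0.002, 0.16], [0, 0, 0], 1], [[0.062, 0.002, 0.19], [0, 0, 0], 1], [[0.062, 0.002, 0.207], [0, 0, 0], 1], [[0.062, 0.002, 0.207], [0, 0, 0], 1]], newtons=5)

```text
t: 9.48
ee_pos: [0.4038, -0.3135, 0.1259]
tool_rot: [[0.966, 0.259, -0.0], [0.259, -0.966, 0.001], [-0.0, -0.001, -1.0]]
force: [0.4, -0.3, 0.6]
grip_width: 0.0876
finger_force: 0.0
```

Request:
arm_command(steps=[[[0, 0, 0], [0, 0, 0], -0.2], [[0, 0, 0], [0, 0, 0], -0.2], [[0, 0, 0], [0, 0, 0], -1], [[0, 0, 0], [0, 0, 0], -1], [[0, 0, 0], [0, 0, 0], -1], [[0, 0, 0], [0, 0, 0], -1], [[0, 0, 0], [0, 0, 0], -1]], newtons=5)

```text
t: 10.35
ee_pos: [0.404, -0.3136, 0.1256]
tool_rot: [[0.966, 0.259, 0.0], [0.259, -0.966, 0.0], [0.0, -0.0, -1.0]]
force: [-0.2, -0.3, -0.2]
grip_width: 0.0306
finger_force: 5.0
```

Request:
arm_command(steps=[[[0, 0, -0.01], [0, 0, 0], -1], [[0, 0, -0.03], [0, 0, 0], -1], [[0, 0, -0.055], [0, 0, 0], -1], [[0, 0, -0.08], [0, 0, 0], -1], [[0, 0, -0.105], [0, 0, 0], -1], [[0, 0, -0.135], [0, 0, 0], -1], [[0, 0, -0.165], [0, 0, 0], -1], [[0, 0, -0.18], [0, 0, 0], -1], [[0, 0, -0.18], [0, 0, 0], -1], [[0, 0, -0.18], [0, 0, 0], -1]], newtons=6)

```text
t: 11.6
ee_pos: [0.4034, -0.313, 0.3045]
tool_rot: [[0.966, 0.259, -0.001], [0.259, -0.966, 0.002], [-0.001, -0.002, -1.0]]
force: [-0.1, 0.3, -0.8]
grip_width: 0.0294
finger_force: 6.0
```

Run:
```python
from h import *
s=arm.state(); print(s['ee_pos'],s['force'],s['wrist_torque'],s['grip_width'])
plan([.4997,-.0085,.306],14.9)
P=np.array(s['ee_pos']); print(proj('scene',[P+[0,0,-.108],P,P+[0,0,.055]]),proj('wrist',[P+[0,0,-.108]]))
a=save('scene','s5'); b=save('wrist','w5')
u,v=map(int,proj('scene',[P])[0]); c=np.zeros((600,800,3),np.uint8)
c[:600,:400]=cv2.resize(a[v-75:v+75,u-50:u+50,::-1],(400,600),interpolation=2); c[:400,400:]=b[:,120:520,::-1]; cv2.imwrite('pics/c5.png',c)
```

```text
[ 0.40337548 -0.31303923  0.30451531] [-0.10069657  0.3370135  -0.75962223] [-0.02597629  0.00487264  0.00121128] 0.029356116826472024
shift mm [ 171.9 -269.2   -1.2] turn [-0.11  0.06  0.1 ]
[[259.73381513 120.945611  ]
 [257.06238805  86.58891528]
 [255.59062667  67.66088312]] [[319.02344395 206.0730412 ]]
```

View pics/c5.png

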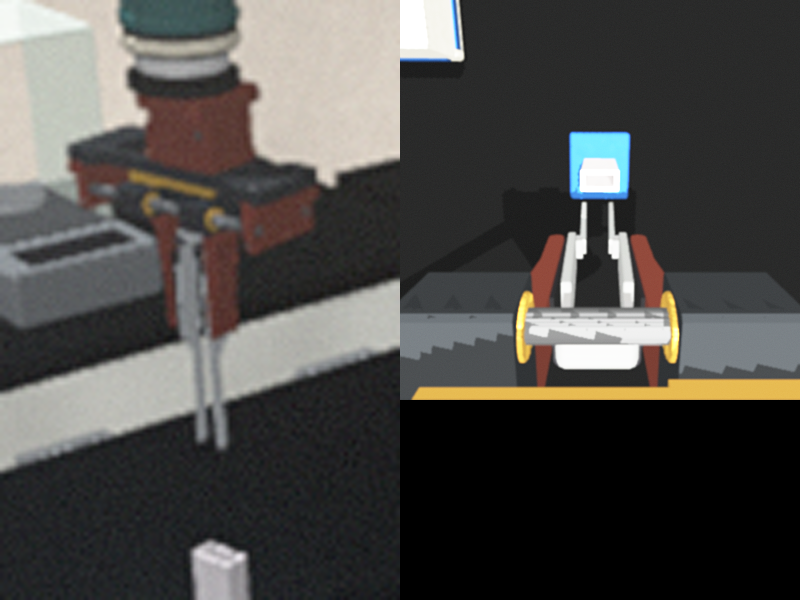

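The tongs hang straight, tips at about (304,203) and (331,203) in the wrist view, within 1 mm of the prediction. I carry them over the port.

Request:
arm_command(steps=[[[0.012, -0.018, 0], [0, 0, 0], -1], [[0.032, -0.05, 0], [0, 0, 0], -1], [[0.054, -0.085, 0], [0, 0, 0], -1], [[0.076, -0.12, 0], [0, 0, 0], -1], [[0.098, -0.155, 0], [0, 0, 0], -1], [[0.12, -0.19, 0], [0, 0, 0], -1], [[0.142, -0.225, 0], [0, 0, 0], -1], [[0.16, -0.253, 0], [0, 0, 0], -1], [[0.1715, -0.2695, 0.01], [0, 0, 0], -1], [[0.1715, -0.2695, 0.04], [0, 0, 0], -1], [[0.1715, -0.2695, 0.06], [0, 0, 0], -1], [[0.1715, -0.2695, 0.06], [0, 0, 0], -1]])

```text
t: 13.2
ee_pos: [0.498, -0.0085, 0.2435]
tool_rot: [[0.966, 0.259, -0.005], [0.259, -0.966, 0.001], [-0.005, -0.002, -1.0]]
force: [-0.4, -0.2, -0.6]
grip_width: 0.0296
finger_force: 6.0
```

Run:
```python
from h import *
s=arm.state(); print(s['ee_pos'],s['grip_width'])
b=save('wrist','w6')
P=np.array(s['ee_pos']); Q=proj('wrist',[P+[0,0,-.108],[.4995,-.0085,.067],[.4995,-.0085,.051],[.4992,-.0098,.107]]);print(Q)
u,v=map(int,Q[0]); u0,v0=u-66,v-50; print(u0,v0)
cv2.imwrite('pics/c6.png',cv2.resize(b[v0:v0+100,u0:u0+133,::-1],None,fx=6,fy=6,interpolation=2))
```

```text
[ 0.49803004 -0.00848234  0.24346232] 0.029576278276953284
[[318.24392847 206.56657563]
 [318.47385541 185.40582475]
 [318.42126464 181.94997357]
 [320.03704    196.37549065]]
252 156
```

View pics/c6.png

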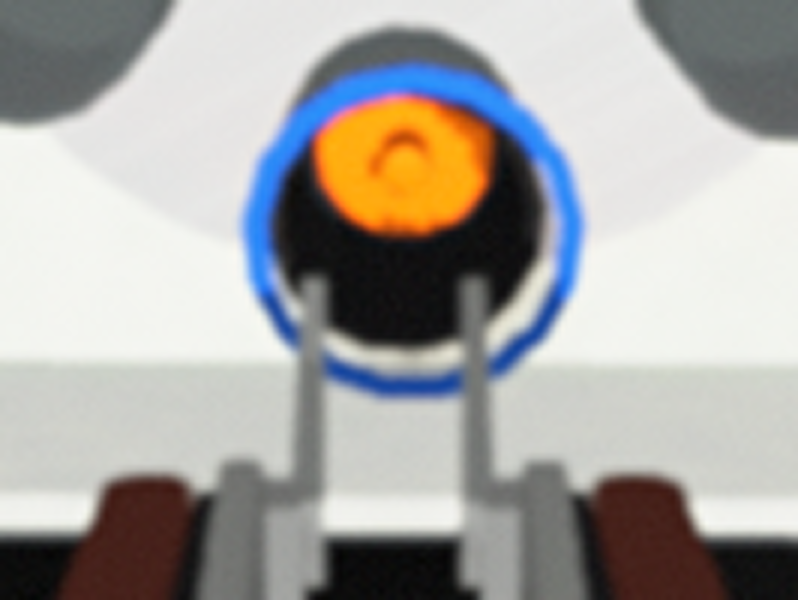

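The tips are at crop (315,280) and (474,280) with the stem at (404,165). Tip midpoint and stem agree to about 1–2 mm, so I make a small correction while going down.

Request:
arm_command(steps=[[[0.0012, 0.001, 0], [0, 0, 0], -1], [[0.0012, 0.001, 0.01], [0, 0, 0], -1], [[0.0012, 0.001, 0.03], [0, 0, 0], -1], [[0.0012, 0.001, 0.05], [0, 0, 0], -1], [[0.0012, 0.001, 0.065], [0, 0, 0], -1], [[0.0012, 0.001, 0.075], [0, 0, 0], -1], [[0.0012, 0.001, 0.083], [0, 0, 0], -1], [[0.0012, 0.001, 0.083], [0, 0, 0], -1], [[0.0012, 0.001, 0.083], [0, 0, 0], -1]])

```text
t: 14.38
ee_pos: [0.5016, -0.0096, 0.1631]
tool_rot: [[0.966, 0.259, 0.001], [0.259, -0.966, -0.0], [0.001, 0.0, -1.0]]
force: [0.5, 0.1, -1.0]
grip_width: 0.0291
finger_force: 6.0
```

Request:
arm_command(steps=[[[0, 0, 0], [0, 0, 0], -1], [[0, 0, 0], [0, 0, 0], -1], [[0, 0, 0], [0, 0, 0], -1], [[0, 0, 0], [0, 0, 0], -1], [[0, 0, 0], [0, 0, 0], -1], [[0, 0, 0], [0, 0, 0], -1]], newtons=22)

```text
t: 15.12
ee_pos: [0.5015, -0.0095, 0.1629]
tool_rot: [[0.966, 0.259, 0.001], [0.259, -0.966, 0.0], [0.001, 0.0, -1.0]]
force: [0.1, 0.5, 3.0]
grip_width: 0.0257
finger_force: 22.0
```

Request:
arm_command(steps=[[[0, 0, -0.003], [0, 0, 0], -1], [[0, 0, -0.008], [0, 0, 0], -1], [[0, 0, -0.018], [0, 0, 0], -1], [[0, 0, -0.03], [0, 0, 0], -1], [[0, 0, -0.042], [0, 0, 0], -1], [[0, 0, -0.054], [0, 0, 0], -1], [[0, 0, -0.07], [0, 0, 0], -1], [[0, 0, -0.09], [0, 0, 0], -1], [[0, 0, -0.11], [0, 0, 0], -1], [[0, 0, -0.12], [0, 0, 0], -1], [[0, 0, -0.12], [0, 0, 0], -1], [[0, 0, -0.12], [0, 0, 0], -1]])

```text
t: 16.62
ee_pos: [0.5007, -0.0095, 0.282]
tool_rot: [[0.966, 0.259, -0.001], [0.259, -0.966, 0.0], [-0.001, -0.001, -1.0]]
force: [-0.5, -0.7, -1.5]
grip_width: 0.026
finger_force: 22.0
```

Run:
```python
from h import *
s=arm.state(); print(s['ee_pos'],s['force'],s['grip_width'])
plan([.491,.288,.284],14.9)
b=save('wrist','w7'); P=np.array(s['ee_pos']); Q=proj('wrist',[P+[0,0,-.108]])
u,v=map(int,Q[0]); c=cv2.resize(b[v-50:v+50,u-60:u+60,::-1],None,fx=4,fy=4,interpolation=2); cv2.imwrite('pics/c7.png',c)
```

```text
[ 0.50070522 -0.00945936  0.28200908] [-0.46745192 -0.6586447  -1.54085175] 0.026023805855199346
shift mm [  67.6 -289.8   -1.9] turn [-0.03  0.07  0.1 ]
```

View pics/c7.png

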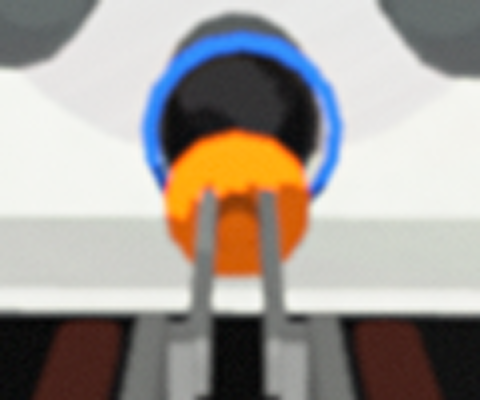

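The spacer is in the tongs, flange level and centred between the tips at crop (238,200), clear of the port. I carry it to the tray.

Request:
arm_command(steps=[[[0.003, -0.012, 0], [0, 0, 0], -1], [[0.009, -0.04, 0], [0, 0, 0], -1], [[0.018, -0.08, 0], [0, 0, 0], -1], [[0.028, -0.12, 0], [0, 0, 0], -1], [[0.037, -0.16, 0], [0, 0, 0], -1], [[0.047, -0.2, 0], [0, 0, 0], -1], [[0.056, -0.24, 0], [0, 0, 0], -1], [[0.063, -0.27, 0], [0, 0, 0], -1], [[0.067, -0.286, 0], [0, 0, 0], -1], [[0.0675, -0.29, 0], [0, 0, 0], -1], [[0.0675, -0.29, 0], [0, 0, 0], -1], [[0.0675, -0.29, 0], [0, 0, 0], -1]])

```text
t: 18.18
ee_pos: [0.4914, 0.2871, 0.2827]
tool_rot: [[0.966, 0.258, -0.0], [0.258, -0.966, -0.0], [-0.0, 0.0, -1.0]]
force: [-1.2, 0.2, -1.3]
grip_width: 0.0259
finger_force: 22.0
```

Request:
arm_command(steps=[[[0, 0, 0.03], [0, 0, 0], -1], [[0, 0, 0.065], [0, 0, 0], -1], [[0, 0, 0.1], [0, 0, 0], -1], [[0, 0, 0.125], [0, 0, 0], -1], [[0, 0, 0.143], [0, 0, 0], -1], [[0, 0, 0.152], [0, 0, 0], -1], [[0, 0, 0.157], [0, 0, 0], -1], [[0, 0, 0.16], [0, 0, 0], -1], [[0, 0, 0.16], [0, 0, 0], -1], [[0, 0, 0.16], [0, 0, 0], -1]])

```text
t: 19.42
ee_pos: [0.4917, 0.2882, 0.1232]
tool_rot: [[0.966, 0.259, 0.001], [0.259, -0.966, 0.0], [0.001, -0.0, -1.0]]
force: [0.4, 0.1, -1.1]
grip_width: 0.0256
finger_force: 22.0
```

Request:
arm_command(steps=[[[0, 0, 0.001], [0, 0, 0], -1], [[0, 0, 0.001], [0, 0, 0], -1], [[0, 0, 0.002], [0, 0, 0], -1], [[0, 0, 0.002], [0, 0, 0], -1], [[0, 0, 0.002], [0, 0, 0], -1]])

```text
t: 20.05
ee_pos: [0.4915, 0.2881, 0.1208]
tool_rot: [[0.966, 0.259, 0.0], [0.259, -0.966, 0.0], [0.0, -0.0, -1.0]]
force: [-0.4, -0.2, 0.5]
grip_width: 0.0257
finger_force: 22.0
```

The floor is touched. I release to a light grip and rise.

Request:
arm_command(steps=[[[0, 0, 0], [0, 0, 0], -1], [[0, 0, 0], [0, 0, 0], -1], [[0, 0, 0], [0, 0, 0], -1], [[0, 0, 0], [0, 0, 0], -1], [[0, 0, 0], [0, 0, 0], -1], [[0, 0, 0], [0, 0, 0], -1]], newtons=5.5)

```text
t: 20.8
ee_pos: [0.4914, 0.2881, 0.1207]
tool_rot: [[0.966, 0.259, 0.0], [0.259, -0.966, 0.0], [0.0, -0.0, -1.0]]
force: [-0.1, 0.7, -1.2]
grip_width: 0.0303
finger_force: 5.5
```

Request:
arm_command(steps=[[[0, 0, -0.003], [0, 0, 0], -1], [[0, 0, -0.01], [0, 0, 0], -1], [[0, 0, -0.025], [0, 0, 0], -1], [[0, 0, -0.05], [0, 0, 0], -1], [[0, 0, -0.08], [0, 0, 0], -1], [[0, 0, -0.115], [0, 0, 0], -1], [[0, 0, -0.15], [0, 0, 0], -1], [[0, 0, -0.18], [0, 0, 0], -1], [[0, 0, -0.185], [0, 0, 0], -1], [[0, 0, -0.185], [0, 0, 0], -1], [[0, 0, -0.185], [0, 0, 0], -1]])

```text
t: 22.18
ee_pos: [0.4905, 0.2877, 0.3043]
tool_rot: [[0.966, 0.259, -0.002], [0.259, -0.966, -0.001], [-0.003, 0.0, -1.0]]
force: [-0.1, 0.3, -0.6]
grip_width: 0.0304
finger_force: 5.5
```

Run:
```python
from h import *
s=arm.state(); print(s['ee_pos'],s['force'],s['grip_width'])
plan([.4040,-.3134,.306],15)
def org(im):
    h=cv2.cvtColor(im,cv2.COLOR_RGB2HSV); return (abs(h[:,:,0].astype(int)-12)<8)&(h[:,:,1]>150)&(h[:,:,2]>100)
for cam in('wrist','scene'):
    im=save(cam,'x8'+cam); m=org(im).astype(np.uint8)
    n,_,st,ce=cv2.connectedComponentsWithStats(m)
    for k in range(1,n):
        if st[k,4]>15: print(cam,st[k],ce[k],ray(cam,ce[k],.012)[:2])
    print(proj(cam,[[.4915,.288,.012]]))
b=cv2.imread('pics/x8wrist.png');P=np.array(s['ee_pos']);print('tip',proj('wrist',[P+[0,0,-.108]]))
```

```text
[0.49050846 0.28768351 0.30425872] [-0.06117892  0.26089098 -0.59369696] 0.030427496979129623
shift mm [-239.2  558.2   -1. ] turn [0.02 0.15 0.  ]
wrist [312 163   9  10  49] [315.75510204 166.69387755] [0.48943482 0.29022497]
wrist [  5 270   8   4  17] [  8.47058824 271.35294118] [0.24035182 0.66129435]
wrist [383 292   8  15  29] [385.13793103 297.89655172] [0.33476514 0.1480876 ]
wrist [244 295   8  12  36] [248.33333333 301.11111111] [0.28023317 0.33303524]
wrist [389 308   5   9  16] [391.0625 311.5625] [0.31616843 0.13322828]
wrist [399 326   2  26  26] [399.69230769 338.5       ] [0.27705661 0.10718472]
wrist [388 332   7  22  38] [392.05263158 344.73684211] [0.26409932 0.11462881]
wrist [237 352  10  11  32] [242.3125 357.4375] [0.18609542 0.3222052 ]
wrist [ 135  380  402   20 5364] [357.80443699 391.69835943] [0.17090997 0.13903363]
[[317.87462502 165.57820804]]
scene [372 290  12  11  88] [377.31818182 295.55681818] [0.49514385 0.2910731 ]
[[377.44998739 293.99003416]]
tip [[318.73036812 206.05602484]]
```

The spacer lies in the tray at about (0.492, 0.290). I go back over the stand with the sum of the shifts since the pick.

Request:
arm_command(steps=[[[-0.006, 0.014, 0], [0, 0, 0], -1], [[-0.02, 0.046, 0], [0, 0, 0], -1], [[-0.039, 0.09, 0], [0, 0, 0], -1], [[-0.058, 0.135, 0], [0, 0, 0], -1], [[-0.077, 0.18, 0], [0, 0, 0], -1], [[-0.097, 0.225, 0], [0, 0, 0], -1], [[-0.116, 0.27, 0], [0, 0, 0], -1], [[-0.135, 0.315, 0], [0, 0, 0], -1], [[-0.155, 0.36, 0], [0, 0, 0], -1], [[-0.174, 0.405, 0], [0, 0, 0], -1], [[-0.194, 0.45, 0], [0, 0, 0], -1], [[-0.2, 0.465, 0], [0, 0, 0], -1]], newtons=6)

```text
t: 23.78
ee_pos: [0.4173, -0.2155, 0.3054]
tool_rot: [[0.967, 0.256, -0.001], [0.256, -0.967, -0.0], [-0.001, 0.0, -1.0]]
force: [0.2, 0.3, -0.9]
grip_width: 0.0297
finger_force: 6.0
```

Request:
arm_command(steps=[[[-0.01, 0.0234, 0], [0, 0, 0], -1], [[-0.025, 0.058, 0], [0, 0, 0], -1], [[-0.036, 0.084, 0], [0, 0, 0], -1], [[-0.0402, 0.0935, 0], [0, 0, 0], -1], [[-0.0402, 0.0935, 0], [0, 0, 0], -1], [[-0.0402, 0.0935, 0], [0, 0, 0], -1], [[-0.0402, 0.0935, 0], [0, 0, 0], -1], [[-0.0402, 0.0935, 0], [0, 0, 0], -1]])

```text
t: 24.78
ee_pos: [0.4041, -0.3129, 0.3057]
tool_rot: [[0.966, 0.26, 0.0], [0.26, -0.966, 0.0], [0.0, -0.0, -1.0]]
force: [0.4, -1.1, -1.4]
grip_width: 0.0298
finger_force: 6.0
```

Run:
```python
from h import *
s=arm.state(); print(s['ee_pos'],s['force'],s['wrist_torque'],s['grip_width'])
b=save('wrist','w9')[:,:,::-1]; a=cv2.imread('pics/w5.png')
for n,(u,v,w,h) in dict(tipL=(296,198,16,22),tipR=(323,198,16,22),plates=(284,228,72,70),stand=(284,130,72,55)).items():
    r=cv2.matchTemplate(np.ascontiguousarray(b[v-12:v+h+12,u-12:u+w+12]),a[v:v+h,u:u+w],cv2.TM_CCOEFF_NORMED); _,q,_,l=cv2.minMaxLoc(r); print(n,q,l[0]-12,l[1]-12)
```

```text
[ 0.40406262 -0.31294224  0.30573324] [ 0.42831988 -1.10208453 -1.35167061] [ 0.01682162 -0.07689027  0.03204166] 0.02979751637079143
tipL 0.9956921935081482 0 0
tipR 0.9938039183616638 0 0
plates 0.9996784329414368 0 0
stand 0.9955761432647705 -1 1
```

The tongs have not shifted in the hand. I lower them into the sleeve in two stages.

Request:
arm_command(steps=[[[0, 0, 0.03], [0, 0, 0], -1], [[0, 0, 0.06], [0, 0, 0], -1], [[0, 0, 0.085], [0, 0, 0], -1], [[0, 0, 0.1], [0, 0, 0], -1], [[0, 0, 0.11], [0, 0, 0], -1], [[0, 0, 0.12], [0, 0, 0], -1], [[0, 0, 0.12], [0, 0, 0], -1]])

```text
t: 25.7
ee_pos: [0.4038, -0.3134, 0.1853]
tool_rot: [[0.966, 0.259, -0.0], [0.259, -0.966, 0.001], [-0.0, -0.001, -1.0]]
force: [0.9, -0.3, -0.8]
grip_width: 0.0295
finger_force: 6.0
```

Tips are at about 77 mm, inside the sleeve with no contact force, so I continue.

Request:
arm_command(steps=[[[0, 0, 0.015], [0, 0, 0], -1], [[0, 0, 0.03], [0, 0, 0], -1], [[0, 0, 0.042], [0, 0, 0], -1], [[0, 0, 0.052], [0, 0, 0], -1], [[0, 0, 0.058], [0, 0, 0], -1], [[0, 0, 0.06], [0, 0, 0], -1], [[0, 0, 0.06], [0, 0, 0], -1], [[0, 0, 0.06], [0, 0, 0], -1]])

```text
t: 26.7
ee_pos: [0.4042, -0.3138, 0.1259]
tool_rot: [[0.966, 0.259, 0.001], [0.259, -0.966, -0.001], [0.0, 0.001, -1.0]]
force: [-0.1, -0.1, -1.4]
grip_width: 0.0294
finger_force: 6.0
```

Request:
arm_command(steps=[[[0, 0, 0.001], [0, 0, 0], -1], [[0, 0, 0.001], [0, 0, 0], -1], [[0, 0, 0.001], [0, 0, 0], 0], [[0, 0, 0.001], [0, 0, 0], 1], [[0, 0, 0.001], [0, 0, 0], 1], [[0, 0, 0.001], [0, 0, 0], 1], [[0, 0, -0.03], [0, 0, 0], 1], [[0, 0, -0.07], [0, 0, 0], 1], [[0, 0, -0.12], [0, 0, 0], 1], [[0, 0, -0.17], [0, 0, 0], 1], [[0, 0, -0.18], [0, 0, 0], 1], [[0, 0, -0.18], [0, 0, 0], 1]])

```text
t: 28.2
ee_pos: [0.4039, -0.3136, 0.3056]
tool_rot: [[0.966, 0.259, 0.0], [0.259, -0.966, -0.0], [0.0, 0.0, -1.0]]
force: [-0.1, 0.8, -1.2]
grip_width: 0.0879
finger_force: 0.0
```

Run:
```python
from h import *
s=arm.state(); print(s['ee_pos'],s['force'],s['qvel'].round(2),s['grip_width'])
b=save('scene','s10'); a0=cv2.imread('pics/scene0.png')[:,:,::-1]
d=np.abs(b.astype(int)-a0).sum(2); print('tongs/stand area diff',d[120:190,245:285].mean(),(d[120:190,245:285]>90).sum(),'ref noise',d[300:390,330:390].mean())
# same box vs. the image with no tongs in stand
e=cv2.imread('pics/s5.png')[:,:,::-1]; d2=np.abs(e.astype(int)-a0).sum(2); print('without tongs',d2[120:190,245:285].mean(),(d2[120:190,245:285]>90).sum())
for n,(u,v,w,h) in dict(tongs=(252,122,20,25),bottleA=(300,270,34,64),carton=(338,330,52,62),bottleB=(188,168,30,52)).items():
    t=np.ascontiguousarray(a0[v:v+h,u:u+w]); r=cv2.matchTemplate(np.ascontiguousarray(b[v-6:v+h+6,u-6:u+w+6]),t,cv2.TM_CCOEFF_NORMED); _,q,_,l=cv2.minMaxLoc(r); print(n,q,l[0]-6,l[1]-6)
```

```text
[ 0.40393078 -0.31357712  0.30561541] [-0.08076143  0.84509042 -1.19312034] [ 0.02  1.58  2.3   0.04 -0.63  0.06] 0.087942023492042
tongs/stand area diff 11.656071428571428 8 ref noise 8.89425925925926
without tongs 37.401428571428575 300
tongs 0.9907722473144531 0 0
bottleA 0.9968746304512024 0 0
carton 0.9978225827217102 0 0
bottleB 0.9985052943229675 0 0
```

The tongs are back exactly where they hung, and the bystanders have not moved. I hand in.

```bash
python3 -c "
from bench import arm
print(arm.hand_in())"
```

```text
the job is handed in; nothing more can be done
None
```

I handed the job in at about 28 s of the 72 s allowed: the spacer is in the white tray and the tongs are back in their stand; bottles and carton are unmoved in the last picture, and I saw nothing disturb the vials but did not re-check them at the end; no verdict came back.

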